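# Press three glass panes home in their oak frames

### The job

Three small oak frames lie on the bar counter, each with a green glass pane still standing proud of its rim. With a fingertip, gently press the round pane down until it is flush with its frame, then the square pane, then the triangular pane. Do not lift or shift the frames, do not pull up the glass, and leave the other things on the counter where they are.

Things in the scene. Friction and masses are not known exactly. Their poses are not given: they have to be found in the camera images.
- round_frame: round pale oak frame, 100 mm outside diameter, 80 mm opening, about 0.5 kg, loose, lying flat on the table, rim top 22 mm above the table; origin at the centre of its underside, z up. It holds the round glass. All three frames are the same oak with the same green glass; only the shape differs, and any may be in any place at any yaw.
- round_glass (a joint): how far the round glass has been pressed into its frame, m, growing downward: at 0 its top is 10 mm above the rim, at 0.010 it is fully home and flush with the rim (22 mm above the table); starts at 0 to 0.003. It slides straight down with a steady resistance of about 4 N plus 20 N per m/s and stays where it is left; pulled, it would come up (negative values).
- round_glass_mid (a point): centre of the top face of the round green glass pane, 78 mm diameter, 5 mm thick; moves down with the glass, z up. The pane's seat is a sprung gasket (3.5 N per mm, springs back, not counted in the joint value): it sinks about 1 mm while the pane slides, and a pane that is home can be pushed up to 5 mm below the rim before a hard stop at about 18 N.
- square_frame: square pale oak frame, 98 mm outside, 74 mm opening; its sides run along its x and y axes, about 0.5 kg, loose, lying flat on the table, rim top 22 mm above the table; origin at the centre of its underside, z up. It holds the square glass. All three frames are the same oak with the same green glass; only the shape differs, and any may be in any place at any yaw.
- square_glass (a joint): how far the square glass has been pressed into its frame, m, growing downward: at 0 its top is 10 mm above the rim, at 0.010 it is fully home and flush with the rim (22 mm above the table); starts at 0 to 0.003. It slides straight down with a steady resistance of about 4 N plus 20 N per m/s and stays where it is left; pulled, it would come up (negative values).
- square_glass_mid (a point): centre of the top face of the square green glass pane, 72 mm wide, 5 mm thick; moves down with the glass, z up. The pane's seat is a sprung gasket (3.5 N per mm, springs back, not counted in the joint value): it sinks about 1 mm while the pane slides, and a pane that is home can be pushed up to 5 mm below the rim before a hard stop at about 18 N.
- triangle_frame: equilateral triangular pale oak frame, bars 10 mm wide, opening with sides of 107 mm (31 mm from the centre to each bar); one corner points along its +x axis, about 0.5 kg, loose, lying flat on the table, rim top 22 mm above the table; origin at the centre of its underside, z up. It holds the triangle glass. All three frames are the same oak with the same green glass; only the shape differs, and any may be in any place at any yaw.
- triangle_glass (a joint): how far the triangle glass has been pressed into its frame, m, growing downward: at 0 its top is 10 mm above the rim, at 0.010 it is fully home and flush with the rim (22 mm above the table); starts at 0 to 0.003. It slides straight down with a steady resistance of about 4 N plus 20 N per m/s and stays where it is left; pulled, it would come up (negative values).
- triangle_glass_mid (a point): centre of the top face of the triangular green glass pane, sides 104 mm (30 mm from its centre to each edge), 5 mm thick; moves down with the glass, z up. The pane's seat is a sprung gasket (3.5 N per mm, springs back, not counted in the joint value): it sinks about 1 mm while the pane slides, and a pane that is home can be pushed up to 5 mm below the rim before a hard stop at about 18 N.
- flux_jar: small white flux jar with black cap, 36 mm diameter, 55 mm tall, standing among the frames; loose, to be left alone; origin at the centre of its underside
- brass_weight: small brass weight, 34 mm diameter, 47 mm tall, standing among the frames; loose, to be left alone; origin at the centre of its underside
- brush: brush about 170 mm long, lying on the robot's side of the frames; loose, to be left alone; origin at the centre of its underside (its handle runs to its -x)
- screwdriver: wooden-handled screwdriver about 170 mm long, lying on the robot's side of the frames; loose, to be left alone; origin at the centre of its underside (its handle runs to its -x)
- tumbler: white ceramic tumbler, 68 mm across, 75 mm tall, standing beyond the frames; loose, to be left alone; origin at the centre of its underside
- foil_roll: flat ring of copper foil, 70 mm across, 10 mm tall, beyond the frames; loose, to be left alone; origin at the centre of its underside
- cork_block: cork block 45 x 90 x 30 mm, beyond the frames; loose, to be left alone; origin at the centre of its underside

How it is judged:
By the outcome, as a careful person would: the job done as asked, in the order asked, and still so for the second after the job is handed in, with the robot touching nothing.
It also fails if it takes over 51 s, if anything falls off the work surface, if the arm or the gripper's body presses on something with over 40 N, if the wrist force passes 120 N, or if a joint passes its speed limit or range.

### The arm

A 6-joint arm with a two-finger parallel gripper is mounted at the origin on the work surface. World frame = base frame: x ahead of the robot, y to its left, z up, the work surface at z = 0. Lengths are in mm, angles in rad, forces in N, time in s.
With the tool pointing down it reaches from about 250 to 775 mm from the base axis. Payload 8.9 kg.
Tool frame: the origin (TCP) lies on the centre line of the jaws, within the pads' length; the fingertips stand 11 mm ahead of it and the grasp point (between the pads) lies 8 mm behind it (finger_overhang is the distance from the TCP to the fingertips, in mm); z points along the fingers, y is the line along which they close (so a half turn about z gives the same grasp; the last joint's range is limited). The gripper opens to 85 mm and grips with 20 to 120 N. Pads are 22 mm wide; open, the fingers measure 114 mm over their backs; the gripper's body (76 mm by 85 mm) begins 54 mm behind the grasp point. The pads swing forward as they close: fully open they stand 13 mm farther back than shut.
Start: joints at [1.072, 0.291, -0.153, 1.127, 0, 1.431], TCP at [184.84, 491.384, 220.605] pointing down, gripper open.
Joint ranges: [-2.52, 2.52], [-0.91, 1.74], [-1.3, 1.37], [-1.96, 2.02], [-1.52, 1.47], [-3.14, 3.14]. Speed limits (rad/s): [2.22, 2.22, 2.79, 3.14, 3.14, 3.14].

### API

Orientations are given as a 3x3 rotation matrix whose columns are the frame's x, y, z axes.
In Python, from cell import * gives the robot as it stands.
- The arm moves only by the tool servo_tool, never from a script. Its argument "commands" is a list of rows, each a list of 5 numbers: the finger opening in mm, from 0 to 85.4, then the shift along the world's x, y, z in units of 300 mm (1.0 is 300 mm), then the turn about the world's z in units of 90 degrees (1.0 is 90 degrees). A call has exactly 10 rows; each row is the pose to reach, as a shift and turn from the pose commanded when the call began; what a row does not reach only later rows make up. A row lasts 1/12 s, in which the tool goes at most 41.7 mm and 7.16 degrees, less where a joint would pass 70% of its speed; a pose out of reach is approached as far as the arm can. A call with a number of a shift or a turn outside -1 to 1 is refused whole. A call with a gripper value outside its range is refused whole. The fingers move at their own pace and stop on an object; "force" is the grip in N (left out, the last holds). Time passes only in rows, so rows that repeat a pose let the fingers close, or fill a call up. It gives the time, the measured TCP pose, the force, the opening and the grip force at its end, in the units of the state.
- sense(): the state, without advancing time (a new reading comes with each control period).
- get_image(name): name is "side" or "top" or "wrist"; returns (picture, depth): 400x640x3 uint8, red, green, blue; 400x640 float32, mm along the optical axis (not along the pixel's ray), 0 where there is no reading.
- camera_model(name): a dict with "mtx" (3x3 intrinsics, pixels), "view" (4x4, takes a point from world to camera coordinates); the wrist camera has in their place "hand_eye" (4x4, takes a point from camera to tool coordinates, whose origin is the TCP and whose axes are the flange's). Camera axes: x right, y down, z forward; pixel columns grow to the right and rows downward; lengths in mm; the calibration is good to about 2 mm. A picture is of the moment at which its call begins: read the wrist's pose just before it. camera_model takes no time and is no camera call.
- close_job(): hands the job in; it is judged then, once.
The state is a dict: "t": time; "q": joint angles; "qvel": joint speeds; "effort": joint torques, N m; "position": TCP position; "ee_rot": TCP orientation; "force": force on the tool from outside, world axes, zero at the start; "moment": the same for the moment, N m; "opening": opening from 0.0 (shut) to 1.0 (fully open); "finger_force": force on a finger pad.
Only numpy, scipy, OpenCV 4.12 (cv2) and the standard library are available. Lean on these libraries where they do the work, as an engineer would, in place of code of your own. Each camera call takes 0.05 s, during which the arm holds its last target. There are 200 camera calls.

## Working session

There is one attempt and no reset: what is moved stays moved. The work goes in short steps, Python scripts to look and compute and a tool call to move; the robot and the scene stay as the last step left them, time stands still between calls to the robot, and variables do not carry over. Pictures are saved under pics/ and viewed, at most 10 in all, crops included, and the job is handed in when it is done.

Besides the shell and the picture viewer there is one more tool, called after "Emit:" as name(argument=value, ...), one argument or row to a line, values as JSON. servo_tool: Moves the arm, as the interface text tells. Shifts and turns lie within -1 to 1; 1 stands for 300 mm of shift or 90 degrees of turn. Its arguments: {"type":"object","properties":{"commands":{"type":"array"},"force":{"type":"number"}},"required":["commands"]}

```bash
mkdir -p pics; python3 - <<'E'
from cell import *
import cv2,numpy as np
s=sense();print(s['t'],s['position'],s['ee_rot'],s['force'],s['opening'])
for n in('top','side'):
    p,d=get_image(n);cv2.imwrite(f'pics/{n}.png',p[:,:,::-1]);np.save(f'pics/{n}.npy',d)
    m=camera_model(n);print(n,m['mtx'],m['view'])
E
```

```text
0.0 [184.6210156  490.9878314  220.04064713] [[-9.35972800e-01  3.52071780e-01 -6.15900380e-04]
 [ 3.52072274e-01  9.35972134e-01 -1.13091662e-03]
 [ 1.78301765e-04 -1.27534864e-03 -9.99999171e-01]] [0.2853982  0.79647619 0.75251219] 0.9990635376796518
top [[412.3840304    0.         316.03663551]
 [  0.         412.3840304  196.14725851]
 [  0.           0.           1.        ]] [[ 1.63637743e-02 -9.99640380e-01  2.12447073e-02 -8.78369527e+00]
 [-9.82908002e-01 -1.99792651e-02 -1.83010076e-01  5.60658830e+02]
 [ 1.83368715e-01 -1.78868572e-02 -9.82881465e-01  7.44881864e+02]
 [ 0.00000000e+00  0.00000000e+00  0.00000000e+00  1.00000000e+00]]
side [[444.25843228   0.         320.38605782]
 [  0.         444.25843228 202.74219323]
 [  0.           0.           1.        ]] [[ 8.71950091e-01 -4.89514940e-01 -8.84098775e-03 -4.94620935e+02]
 [-3.77503547e-01 -6.60711502e-01 -6.48807663e-01  2.31656986e+02]
 [ 3.11759702e-01  5.69065405e-01 -7.60901080e-01  8.83570056e+02]
 [ 0.00000000e+00  0.00000000e+00  0.00000000e+00  1.00000000e+00]]
```

View pics/top.png

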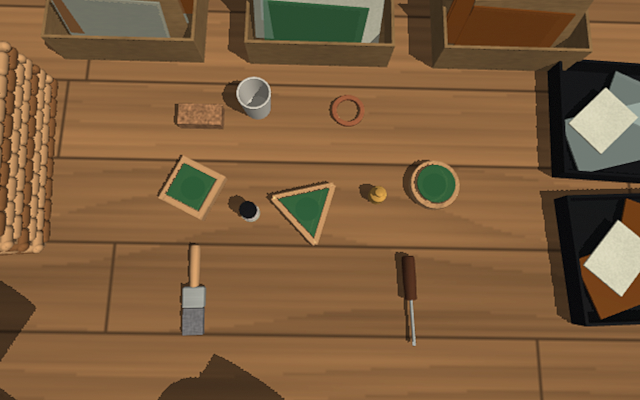

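```bash
cat > h.py <<'E'
import numpy as np,cv2
from cell import *
def ray(n,u,v,z):
    m=camera_model(n);R=m['view'][:3,:3];t=m['view'][:3,3]
    c=-R.T@t;d=R.T@np.linalg.inv(m['mtx'])@[u,v,1];return c+d*(z-c[2])/d[2]
E
python3 - <<'E'
from h import *
p=cv2.imread('pics/top.png');d=np.load('pics/top.npy')
hsv=cv2.cvtColor(p,cv2.COLOR_BGR2HSV)
m=cv2.inRange(hsv,(50,80,30),(90,255,255));m[:140]=0
n,l,st,c=cv2.connectedComponentsWithStats(m)
V=camera_model('top')['view'];K=camera_model('top')['mtx']
for i in range(1,n):
    if st[i,4]<150:continue
    v,u=np.where(l==i);z=d[v,u];P=np.linalg.inv(K)@np.array([u,v,np.ones_like(u)])*z
    W=V[:3,:3].T@(P-V[:3,3:4])
    print(c[i],st[i,4],'z',np.median(W[2]),ray('top',*c[i],29))
for nm,u,v,z in[('jar',249,209,55),('weight',378,193,47),('tumbler',254,85,75)]:print(nm,ray('top',u,v,z))
E
```

```text
[190.60522152 186.23734177] 1264 z 28.982961806422338 [579.92602277 250.28994545  29.        ]
[435.73157416 183.14831665] 1099 z 29.430807662414708 [ 596.49413322 -239.41257525   29.        ]
[306.58398607 207.64490862] 1149 z 28.488873349883928 [541.48728836  19.38895665  29.        ]
jar [532.61761276 128.94759171  55.        ]
weight [ 570.34014092 -119.51281272   47.        ]
tumbler [776.29862136 127.59575694  75.        ]
```

View pics/side.png

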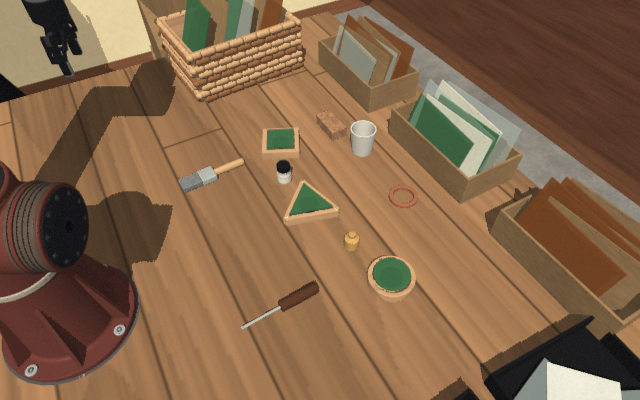

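Emit:
servo_tool(
  commands=[
    [0, 0.56, -1, 0, 0],
    [0, 0.56, -1, 0, 0],
    [0, 0.56, -1, 0, 0],
    [0, 0.56, -1, 0, 0],
    [0, 0.56, -1, 0, 0],
    [0, 0.56, -1, 0, 0],
    [0, 0.56, -1, 0, 0],
    [0, 0.56, -1, 0, 0],
    [0, 0.56, -1, 0, 0],
    [0, 0.56, -1, 0, 0],
  ],
  force=40,
)

```text
t: 0.93
position: [354.1, 188.9, 220.5]
ee_rot: [[-0.934, 0.357, 0.0], [0.357, 0.934, -0.001], [-0.0, -0.0, -1.0]]
force: [0.5, -1.0, -0.1]
opening: -0.001
finger_force: 0.0
```

Emit:
servo_tool(
  commands=[
    [0, 0.56, -1, 0, 0],
    [0, 0.56, -1, 0, 0],
    [0, 0.56, -1, 0, 0],
    [0, 0.56, -1, 0, 0],
    [0, 0.56, -1, 0, 0],
    [0, 0.56, -1, 0, 0],
    [0, 0.56, -1, 0, 0],
    [0, 0.56, -1, 0, 0],
    [0, 0.56, -1, 0, 0],
    [0, 0.56, -1, 0, 0],
  ],
)

```text
t: 1.77
position: [521.9, -110.2, 219.7]
ee_rot: [[-0.935, 0.354, -0.001], [0.354, 0.935, 0.0], [0.001, -0.0, -1.0]]
force: [0.4, 0.3, -0.6]
opening: 0.003
finger_force: 0.0
```

Emit:
servo_tool(
  commands=[
    [0, 0.252, -0.436, 0, 0],
    [0, 0.252, -0.436, 0, 0],
    [0, 0.252, -0.436, 0, 0],
    [0, 0.252, -0.436, 0, 0],
    [0, 0.252, -0.436, 0, 0],
    [0, 0.252, -0.436, -0.3, 0],
    [0, 0.252, -0.436, -0.3, 0],
    [0, 0.252, -0.436, -0.3, 0],
    [0, 0.252, -0.436, -0.3, 0],
    [0, 0.252, -0.436, -0.3, 0],
  ],
)

```text
t: 2.6
position: [596.8, -238.2, 132.1]
ee_rot: [[-0.936, 0.351, 0.0], [0.351, 0.936, 0.0], [-0.0, 0.0, -1.0]]
force: [0.7, 0.1, 0.4]
opening: -0.001
finger_force: 0.0
```

```bash
python3 - <<'E'
from h import *
s=sense();p,d=get_image('wrist');cv2.imwrite('pics/w1.png',p[:,:,::-1])
m=camera_model('wrist');H=m['hand_eye'];print(H)
T=np.eye(4);T[:3,:3]=s['ee_rot'];T[:3,3]=s['position'];X=T@H
hsv=cv2.cvtColor(p[:,:,::-1].copy(),cv2.COLOR_BGR2HSV);k=cv2.inRange(hsv,(50,80,30),(90,255,255))
v,u=np.where((k>0)&(d>0));P=np.linalg.inv(m['mtx'])@np.array([u,v,np.ones_like(u)])*d[v,u]
W=X[:3,:3]@P+X[:3,3:4];print(np.median(W,1),np.percentile(W,[1,99],axis=1),s['position'])
E
```

```text
[[-1.87759041e-04 -9.52320022e-01 -3.05100871e-01  7.82556224e+01]
 [ 9.99999950e-01 -2.56593962e-04  1.85514174e-04 -9.99860817e-01]
 [-2.54955903e-04 -3.05100820e-01  9.52320022e-01 -1.51903473e+02]
 [ 0.00000000e+00  0.00000000e+00  0.00000000e+00  1.00000000e+00]]
[567.05027885  -9.35389937  28.4144296 ] [[ 517.52508802 -274.47122111   24.21986735]
 [ 901.49405602   54.2162093    71.29466048]] [ 596.84167862 -238.18604122  132.14004738]
```

View pics/w1.png

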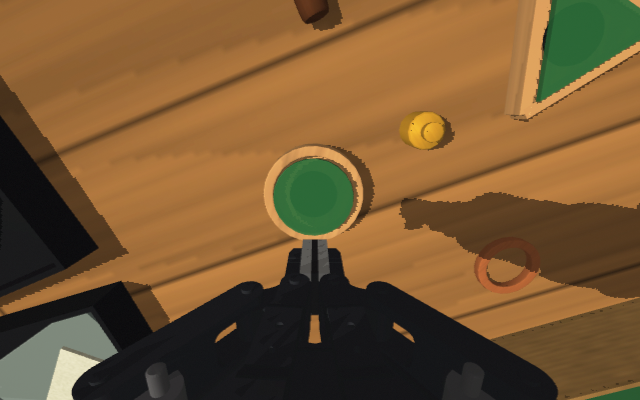

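Emit:
servo_tool(
  commands=[
    [0, 0, 0, -0.12, 0],
    [0, 0, 0, -0.2, 0],
    [0, 0, 0, -0.25, 0],
    [0, 0, 0, -0.26, 0],
    [0, 0, 0, -0.27, 0],
    [0, 0, 0, -0.28, 0],
    [0, 0, 0, -0.29, 0],
    [0, 0, 0, -0.3, 0],
    [0, 0, 0, -0.31, 0],
    [0, 0, 0, -0.315, 0],
  ],
)

```text
t: 3.48
position: [596.6, -239.5, 36.2]
ee_rot: [[-0.936, 0.352, 0.0], [0.352, 0.936, -0.0], [-0.0, -0.0, -1.0]]
force: [-0.9, -0.3, -0.3]
opening: 0.004
finger_force: 0.0
```

Emit:
servo_tool(
  commands=[
    [0, 0, 0, -0.001, 0],
    [0, 0, 0, -0.002, 0],
    [0, 0, 0, -0.003, 0],
    [0, 0, 0, -0.004, 0],
    [0, 0, 0, -0.005, 0],
    [0, 0, 0, -0.006, 0],
    [0, 0, 0, -0.007, 0],
    [0, 0, 0, -0.008, 0],
    [0, 0, 0, -0.009, 0],
    [0, 0, 0, -0.01, 0],
  ],
)

```text
t: 4.32
position: [596.4, -239.4, 33.1]
ee_rot: [[-0.936, 0.352, -0.0], [0.352, 0.936, -0.0], [-0.0, -0.0, -1.0]]
force: [0.0, 0.4, 0.7]
opening: 0.002
finger_force: 0.0
```

```bash
python3 - <<'E'
from h import *
s=sense();p,d=get_image('wrist');cv2.imwrite('pics/w2.png',cv2.resize(p[100:300,210:430,::-1],None,fx=3,fy=3)[:600])
print(s['position'],s['force'],s.keys())
import cell;print([x for x in dir(cell) if x[0]!='_'])
p,d=get_image('side');cv2.imwrite('pics/s2.png',cv2.resize(p[180:330,300:480,::-1],None,fx=4,fy=4,interpolation=cv2.INTER_CUBIC))
E
```

```text
[ 596.43076076 -239.44575      33.07916362] [0.04735357 0.41784879 0.68908563] dict_keys(['t', 'q', 'qvel', 'effort', 'position', 'ee_rot', 'force', 'moment', 'finger_force', 'opening'])
['MotionError', 'camera_model', 'close_job', 'finger_overhang', 'get_image', 'sense']
```

View pics/s2.png

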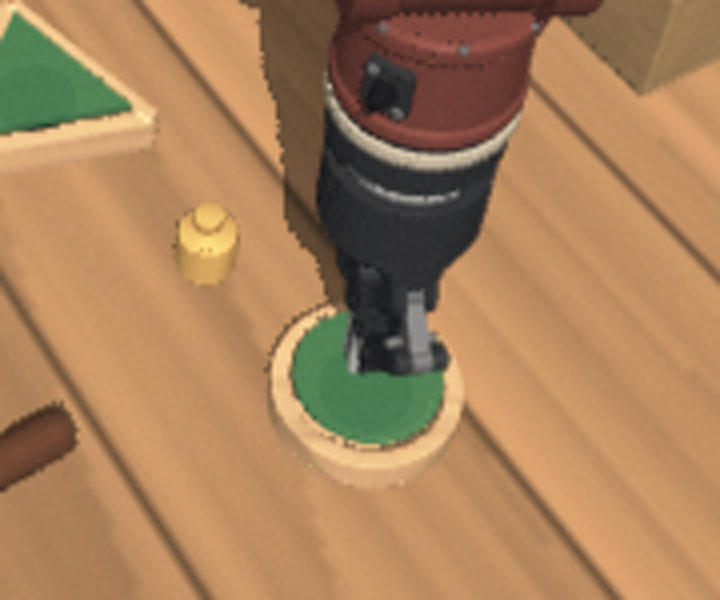

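Emit:
servo_tool(
  commands=[
    [0, 0, 0, -0.001, 0],
    [0, 0, 0, -0.002, 0],
    [0, 0, 0, -0.003, 0],
    [0, 0, 0, -0.004, 0],
    [0, 0, 0, -0.005, 0],
    [0, 0, 0, -0.006, 0],
    [0, 0, 0, -0.007, 0],
    [0, 0, 0, -0.008, 0],
    [0, 0, 0, -0.009, 0],
    [0, 0, 0, -0.01, 0],
  ],
)

```text
t: 5.25
position: [596.4, -239.4, 30.1]
ee_rot: [[-0.936, 0.352, -0.0], [0.352, 0.936, -0.0], [-0.0, -0.0, -1.0]]
force: [0.4, 0.4, -0.4]
opening: -0.002
finger_force: 0.0
```

```bash
python3 - <<'E'
from h import *
import cell;print(cell.finger_overhang)
s=sense();p,d=get_image('wrist');print(s['position'],s['force'])
cv2.imwrite('pics/w3.png',cv2.resize(p[150:300,210:430,::-1],None,fx=3.5,fy=3.5))
p,d=get_image('top');z=np.load('pics/top.npy')
# pane depth change away from the fingers
m=camera_model('top');V=m['view'];K=m['mtx']
def zz(u,v,D):return (V[:3,:3].T@(np.linalg.inv(K)@[u,v,1]*D-V[:3,3]))[2]
print([(round(zz(u,v,z[v,u]),1),round(zz(u,v,d[v,u]),1)) for u,v in[(425,195),(435,198),(445,195),(422,188),(435,195)]])
E
```

```text
11.0
[ 596.44665507 -239.39939337   30.06757794] [ 0.41883514  0.40072486 -0.44804048]
[(np.float64(31.8), np.float64(29.0)), (np.float64(31.8), np.float64(29.6)), (np.float64(31.9), np.float64(28.3)), (np.float64(30.5), np.float64(29.3)), (np.float64(30.3), np.float64(30.2))]
```

View pics/w3.png

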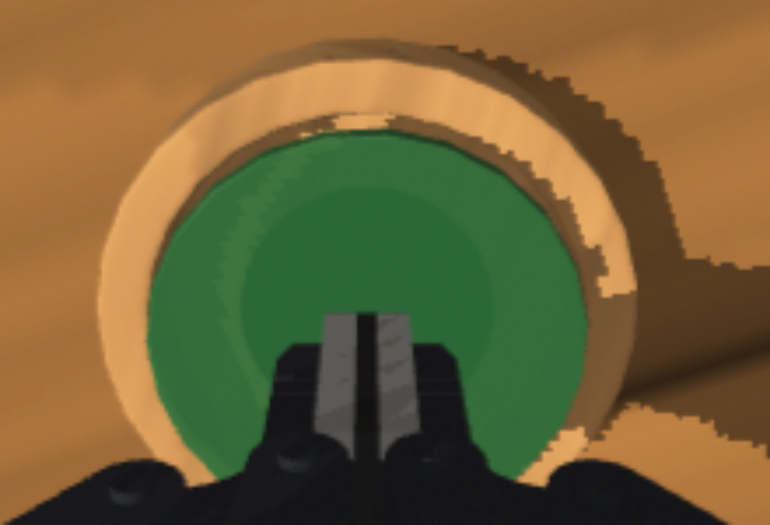

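```bash
cat >> h.py <<'E'
def wz():
    s=sense();p,d=get_image('wrist')
    m=camera_model('wrist');T=np.eye(4);T[:3,:3]=s['ee_rot'];T[:3,3]=s['position'];X=T@m['hand_eye']
    v,u=np.mgrid[0:400,0:640];P=np.linalg.inv(m['mtx'])@np.array([u.ravel(),v.ravel(),np.ones(u.size)])*d.ravel()
    return p,(X[:3,:3]@P+X[:3,3:4]).reshape(3,400,640),d
def heights(cx,cy):
    p,W,d=wz()
    hsv=cv2.cvtColor(p[:,:,::-1].copy(),cv2.COLOR_BGR2HSV);near=(np.hypot(W[0]-cx,W[1]-cy)<75)&(d>0)
    g=(cv2.inRange(hsv,(50,80,30),(90,255,255))>0)&near
    g=cv2.erode(g.astype(np.uint8),np.ones((5,5)))>0
    o=(cv2.inRange(hsv,(10,60,170),(22,150,255))>0)&near
    w=near&~g&(abs(W[2])<8)
    out=[]
    for k in(g,o,w): out.append((int(k.sum()),np.round(np.percentile(W[2][k],[10,50,90]),1).tolist() if k.any() else None))
    print('glass,oak,table',out)
    x=W[0][g];y=W[1][g];print('glass mid of extents',(x.min()+x.max())/2,(y.min()+y.max())/2,'mean',x.mean(),y.mean(),sense()['position'],sense()['force'])
    i=W[:,190:230,300:330].reshape(3,-1)
E
python3 - <<'E'
from h import *
heights(596.4,-239.4)
p,W,d=wz()
for r in range(225,275,4):print(r,np.round(W[:,r,309],0),p[r,309])
E
```

```text
glass,oak,table [(6000, [28.1, 28.8, 29.6]), (3570, [19.6, 20.5, 21.3]), (14423, [-2.2, -1.4, -0.4])]
glass mid of extents 595.9547756348295 -241.00030842416317 mean 587.5203873804511 -237.6345675831816 [ 596.41347044 -239.3631001    30.04808338] [-0.24623369 -0.50985445  0.10032086]
225 [ 583. -239.   29.] [ 44 104  55]
229 [ 585. -240.   28.] [ 43 104  55]
233 [ 587. -240.   29.] [ 43 104  55]
237 [ 590. -242.   28.] [ 44 105  56]
241 [ 585. -239.   45.] [92 90 86]
245 [ 584. -239.   51.] [92 90 86]
249 [ 585. -239.   54.] [92 90 86]
253 [ 585. -239.   59.] [92 90 86]
257 [ 585. -239.   62.] [93 91 87]
261 [ 584. -239.   68.] [92 90 85]
265 [ 585. -239.   70.] [88 87 82]
269 [ 585. -239.   73.] [79 77 73]
273 [ 585. -239.   77.] [84 82 80]
```

Emit:
servo_tool(
  commands=[
    [0, 0, 0, -0.002, 0],
    [0, 0, 0, -0.004, 0],
    [0, 0, 0, -0.006, 0],
    [0, 0, 0, -0.008, 0],
    [0, 0, 0, -0.01, 0],
    [0, 0, 0, -0.012, 0],
    [0, 0, 0, -0.014, 0],
    [0, 0, 0, -0.016, 0],
    [0, 0, 0, -0.018, 0],
    [0, 0, 0, -0.02, 0],
  ],
)

```text
t: 6.28
position: [596.4, -239.4, 24.0]
ee_rot: [[-0.936, 0.352, -0.0], [0.352, 0.936, -0.0], [-0.0, -0.0, -1.0]]
force: [-0.8, -0.4, -1.0]
opening: 0.0
finger_force: 0.0
```

```bash
python3 - <<'E'
from h import *
heights(596.4,-239.4)
E
```

```text
glass,oak,table [(6423, [28.1, 28.9, 29.6]), (3522, [19.6, 20.5, 21.3]), (15200, [-2.2, -1.4, -0.4])]
glass mid of extents 594.7728586818316 -240.8131415059662 mean 587.4591685221607 -236.56215574909405 [ 596.38858606 -239.40809289   23.93242929] [ 0.4167444  -0.21574906 -0.39508642]
```

Emit:
servo_tool(
  commands=[
    [0, 0, 0, -0.001, 0],
    [0, 0, 0, -0.002, 0],
    [0, 0, 0, -0.003, 0],
    [0, 0, 0, -0.004, 0],
    [0, 0, 0, -0.005, 0],
    [0, 0, 0, -0.006, 0],
    [0, 0, 0, -0.007, 0],
    [0, 0, 0, -0.008, 0],
    [0, 0, 0, -0.009, 0],
    [0, 0, 0, -0.01, 0],
  ],
)

```text
t: 7.17
position: [596.4, -239.4, 21.1]
ee_rot: [[-0.936, 0.352, 0.0], [0.352, 0.936, -0.0], [-0.0, 0.0, -1.0]]
force: [0.2, -0.6, -0.0]
opening: -0.002
finger_force: 0.0
```

```bash
python3 - <<'E'
from h import *
heights(596.4,-239.4)
p,W,d=wz()
cv2.imwrite('pics/w4.png',cv2.resize(p[150:300,210:430,::-1],None,fx=3.5,fy=3.5))
p,d=get_image('side');cv2.imwrite('pics/s4.png',cv2.resize(p[230:310,340:450,::-1],None,fx=6,fy=6,interpolation=cv2.INTER_CUBIC))
E
```

```text
glass,oak,table [(6223, [28.1, 28.9, 29.6]), (3591, [19.6, 20.5, 21.3]), (15584, [-2.2, -1.3, -0.4])]
glass mid of extents 594.3747516718813 -240.963389837288 mean 586.4779244519228 -237.8237063318971 [ 596.3960368  -239.38650632   20.98367511] [-0.40730927 -0.12887879  0.09088245]
```

View pics/s4.png

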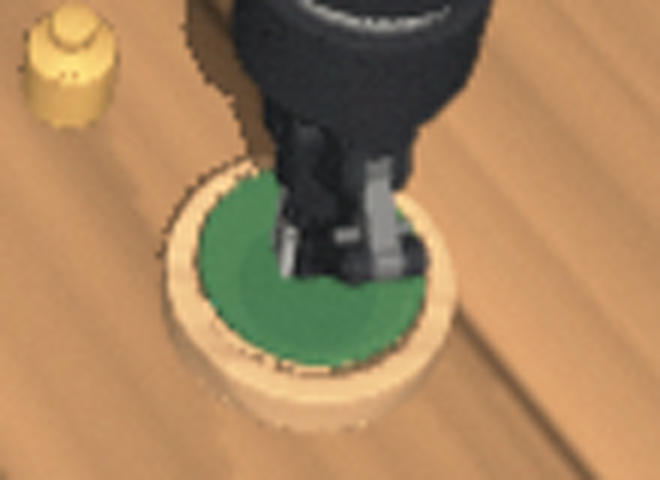

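The crop shows the shut fingertips just above the pane near its centre, (345,275) in the crop; not yet touching, so the tips sit higher than the nominal overhang. I continue by feel.

Emit:
servo_tool(
  commands=[
    [0, 0, 0, -0.001, 0],
    [0, 0, 0, -0.002, 0],
    [0, 0, 0, -0.003, 0],
    [0, 0, 0, -0.004, 0],
    [0, 0, 0, -0.005, 0],
    [0, 0, 0, -0.006, 0],
    [0, 0, 0, -0.007, 0],
    [0, 0, 0, -0.008, 0],
    [0, 0, 0, -0.009, 0],
    [0, 0, 0, -0.01, 0],
  ],
)

```text
t: 8.15
position: [596.4, -239.4, 18.3]
ee_rot: [[-0.936, 0.352, 0.0], [0.352, 0.936, -0.0], [-0.0, -0.0, -1.0]]
force: [-1.4, 0.5, 2.9]
opening: -0.0
finger_force: 1.8
```

Emit:
servo_tool(
  commands=[
    [0, 0, 0, -0.002, 0],
    [0, 0, 0, -0.004, 0],
    [0, 0, 0, -0.006, 0],
    [0, 0, 0, -0.008, 0],
    [0, 0, 0, -0.01, 0],
    [0, 0, 0, -0.012, 0],
    [0, 0, 0, -0.014, 0],
    [0, 0, 0, -0.016, 0],
    [0, 0, 0, -0.018, 0],
    [0, 0, 0, -0.02, 0],
  ],
)

```text
t: 8.98
position: [596.4, -239.4, 12.0]
ee_rot: [[-0.936, 0.352, -0.0], [0.352, 0.936, -0.0], [0.0, -0.0, -1.0]]
force: [-1.7, 0.5, 4.0]
opening: -0.003
finger_force: 1.8
```

Emit:
servo_tool(
  commands=[
    [0, 0, 0, -0.001, 0],
    [0, 0, 0, -0.002, 0],
    [0, 0, 0, -0.003, 0],
    [0, 0, 0, -0.004, 0],
    [0, 0, 0, -0.005, 0],
    [0, 0, 0, -0.006, 0],
    [0, 0, 0, -0.006, 0],
    [0, 0, 0, -0.006, 0],
    [0, 0, 0, -0.006, 0],
    [0, 0, 0, -0.006, 0],
  ],
)

```text
t: 9.82
position: [596.5, -239.4, 10.3]
ee_rot: [[-0.936, 0.352, 0.0], [0.352, 0.936, -0.0], [-0.0, -0.0, -1.0]]
force: [-0.2, 0.2, 3.2]
opening: -0.002
finger_force: 1.6
```

```bash
python3 - <<'E'
from h import *
heights(596.4,-239.4)
E
```

```text
glass,oak,table [(6507, [18.7, 19.5, 20.2]), (4247, [19.7, 20.5, 21.3]), (16691, [-2.2, -1.4, -0.5])]
glass mid of extents 593.6378757240102 -240.80954575475954 mean 586.2408509365808 -236.9159257863962 [ 596.46843135 -239.4141993    10.29180738] [-1.16402121  0.33221629  3.00389602]
```

Emit:
servo_tool(
  commands=[
    [0, 0, 0, -0.001, 0],
    [0, 0, 0, -0.002, 0],
    [0, 0, 0, -0.003, 0],
    [0, 0, 0, -0.004, 0],
    [0, 0, 0, -0.005, 0],
    [0, 0, 0, -0.006, 0],
    [0, 0, 0, -0.006, 0],
    [0, 0, 0, -0.006, 0],
    [0, 0, 0, -0.006, 0],
    [0, 0, 0, -0.006, 0],
  ],
)

```text
t: 10.7
position: [596.5, -239.4, 8.9]
ee_rot: [[-0.936, 0.352, 0.0], [0.352, 0.936, -0.0], [-0.0, -0.0, -1.0]]
force: [-2.8, 1.1, 7.8]
opening: 0.004
finger_force: 4.0
```

Emit:
servo_tool(
  commands=[
    [0, 0, 0, 0.02, 0],
    [0, 0, 0, 0.1, 0],
    [0, 0, 0, 0.2, 0],
    [0, 0, 0, 0.3, 0],
    [0, 0, 0.1, 0.3, 0],
    [0, 0, 0.24, 0.3, 0],
    [0, 0, 0.38, 0.3, 0],
    [0, 0, 0.52, 0.3, 0],
    [0, 0, 0.66, 0.3, 0],
    [0, 0, 0.8, 0.3, 0],
  ],
)

```text
t: 11.53
position: [596.1, 0.8, 98.6]
ee_rot: [[-0.936, 0.352, 0.0], [0.352, 0.936, 0.0], [-0.0, 0.0, -1.0]]
force: [0.5, -0.1, -0.3]
opening: 0.001
finger_force: 0.0
```

Emit:
servo_tool(
  commands=[
    [0, 0, 0.14, 0, 0],
    [0, -0.02, 0.28, 0, 0],
    [0, -0.03, 0.42, 0, 0],
    [0, -0.04, 0.56, 0, 0],
    [0, -0.05, 0.7, 0, 0],
    [0, -0.055, 0.8, 0, 0],
    [0, -0.055, 0.832, 0, 0],
    [0, -0.055, 0.832, 0, 0],
    [0, -0.055, 0.832, 0, 0],
    [0, -0.055, 0.832, 0, 0],
  ],
)

```text
t: 12.37
position: [580.0, 247.3, 98.3]
ee_rot: [[-0.936, 0.353, -0.0], [0.353, 0.936, -0.001], [0.0, -0.001, -1.0]]
force: [0.2, 0.4, -0.1]
opening: -0.002
finger_force: 0.0
```

```bash
python3 - <<'E'
from h import *
heights(579.9,250.3)
p,d=get_image('top');z=np.load('pics/top.npy')
m=camera_model('top');V=m['view'];K=m['mtx']
for n,(u0,v0,r) in dict(round=(435,184,12)).items():
    v,u=np.mgrid[v0-r:v0+r,u0-r:u0+r];P=np.linalg.inv(K)@np.array([u.ravel(),v.ravel(),np.ones(u.size)])
    for D in(z,d):print(n,np.median((V[:3,:3].T@(P*D[v,u].ravel()-V[:3,3:4]))[2]))
E
```

```text
glass,oak,table [(5426, [27.8, 28.6, 29.4]), (4082, [19.7, 20.6, 21.4]), (6495, [-2.3, -1.4, -0.5])]
glass mid of extents 581.0557875754287 250.09599359780165 mean 578.5787826147651 251.31966284320134 [580.15380624 247.0640348   98.47277801] [-0.06895068 -0.24474019  0.43933587]
round 29.414764753991673
round 20.940307710757914
```

Emit:
servo_tool(
  commands=[
    [0, 0, 0, -0.1, 0],
    [0, 0, 0, -0.19, 0],
    [0, 0, 0, -0.23, 0],
    [0, 0, 0, -0.245, 0],
    [0, 0, 0, -0.25, 0],
    [0, 0, 0, -0.255, 0],
    [0, 0, 0, -0.26, 0],
    [0, 0, 0, -0.264, 0],
    [0, 0, 0, -0.268, 0],
    [0, 0, 0, -0.272, 0],
  ],
)

```text
t: 13.3
position: [580.7, 248.7, 17.7]
ee_rot: [[-0.936, 0.352, 0.002], [0.352, 0.936, 0.0], [-0.001, 0.001, -1.0]]
force: [0.3, 0.2, 4.0]
opening: 0.001
finger_force: 1.9
```

Emit:
servo_tool(
  commands=[
    [0, 0, 0, -0.003, 0],
    [0, 0, 0, -0.006, 0],
    [0, 0, 0, -0.009, 0],
    [0, 0, 0, -0.012, 0],
    [0, 0, 0, -0.015, 0],
    [0, 0, 0, -0.017, 0],
    [0, 0, 0, -0.019, 0],
    [0, 0, 0, -0.02, 0],
    [0, 0, 0, -0.021, 0],
    [0, 0, 0, -0.022, 0],
  ],
)

```text
t: 14.13
position: [580.1, 248.6, 10.3]
ee_rot: [[-0.936, 0.352, 0.0], [0.352, 0.936, 0.0], [-0.0, 0.0, -1.0]]
force: [3.9, 0.5, 3.5]
opening: -0.001
finger_force: 1.8
```

Emit:
servo_tool(
  commands=[
    [0, 0, 0, -0.001, 0],
    [0, 0, 0, -0.002, 0],
    [0, 0, 0, -0.003, 0],
    [0, 0, 0, -0.004, 0],
    [0, 0, 0, -0.005, 0],
    [0, 0, 0, -0.006, 0],
    [0, 0, 0, -0.006, 0],
    [0, 0, 0, -0.006, 0],
    [0, 0, 0, -0.006, 0],
    [0, 0, 0, -0.006, 0],
  ],
)

```text
t: 14.97
position: [580.1, 248.6, 8.9]
ee_rot: [[-0.936, 0.352, 0.0], [0.352, 0.936, 0.0], [-0.0, 0.0, -1.0]]
force: [1.7, 0.6, 8.6]
opening: 0.002
finger_force: 3.9
```

Emit:
servo_tool(
  commands=[
    [0, 0, 0, 0.02, 0],
    [0, 0, 0, 0.1, 0],
    [0, 0, 0, 0.2, 0],
    [0, 0, 0, 0.3, 0],
    [0, -0.02, -0.1, 0.3, 0],
    [0, -0.04, -0.24, 0.3, 0],
    [0, -0.06, -0.38, 0.3, 0],
    [0, -0.09, -0.52, 0.3, 0],
    [0, -0.12, -0.66, 0.3, 0],
    [0, -0.128, -0.77, 0.3, 0],
  ],
)

```text
t: 15.8
position: [538.4, 15.8, 97.9]
ee_rot: [[-0.936, 0.352, -0.004], [0.352, 0.936, 0.0], [0.004, -0.001, -1.0]]
force: [1.0, -0.1, 0.0]
opening: -0.001
finger_force: 0.0
```

```bash
cat > t.py <<'E'
from h import *
def tops():
    p,d=get_image('top');z=np.load('pics/top.npy')
    m=camera_model('top');V=m['view'];K=m['mtx']
    for n,(u0,v0,r) in dict(round=(435,184,12),square=(190,186,10),tri=(307,208,8)).items():
        v,u=np.mgrid[v0-r:v0+r,u0-r:u0+r];P=np.linalg.inv(K)@np.array([u.ravel(),v.ravel(),np.ones(u.size)])
        print(n,[round(np.median((V[:3,:3].T@(P*D[v,u].ravel()-V[:3,3:4]))[2]),1) for D in(z,d)])
    return p
E
python3 - <<'E'
from t import *
heights(541.5,19.4);tops()
E
```

```text
glass,oak,table [(4090, [27.1, 27.9, 28.7]), (3338, [19.8, 20.6, 21.4]), (8107, [-2.2, -1.3, -0.4])]
glass mid of extents 530.3645964923486 27.38166691248776 mean 538.1281012160669 20.892288773488165 [538.7661087   10.01017023  97.98924804] [ 1.28196185 -5.40137196  0.23505914]
round [np.float64(29.4), np.float64(21.0)]
square [np.float64(29.1), np.float64(23.8)]
tri [np.float64(28.4), np.float64(673.2)]
```

Emit:
servo_tool(
  commands=[
    [0, 0, 0, 0, 0],
    [0, 0, 0, 0, 0],
    [0, 0, 0, 0, 0],
    [0, 0, 0, 0, 0],
    [0, 0, 0, 0, 0],
    [0, 0, 0, 0, 0],
    [0, 0, 0, 0, 0],
    [0, 0, 0, 0, 0],
    [0, 0, 0, 0, 0],
    [0, 0, 0, 0, 0],
  ],
)

```text
t: 16.73
position: [541.5, 17.5, 98.5]
ee_rot: [[-0.936, 0.352, 0.0], [0.352, 0.936, -0.0], [-0.0, -0.0, -1.0]]
force: [-0.3, -0.9, 0.7]
opening: 0.002
finger_force: 0.0
```

```bash
python3 - <<'E'
from t import *
heights(541.5,19.4);p=tops();cv2.imwrite('pics/top2.png',p[:,:,::-1])
E
```

```text
glass,oak,table [(4321, [27.1, 27.9, 28.7]), (3476, [19.7, 20.6, 21.4]), (8088, [-2.2, -1.4, -0.4])]
glass mid of extents 529.9911009015975 26.60819034603723 mean 538.2610093040935 20.20612140119457 [541.55209409  17.52035368  98.5111599 ] [ 0.35424411 -0.61317883  0.02557162]
round [np.float64(29.4), np.float64(20.9)]
square [np.float64(29.1), np.float64(659.3)]
tri [np.float64(28.4), np.float64(673.4)]
```

View pics/top2.png

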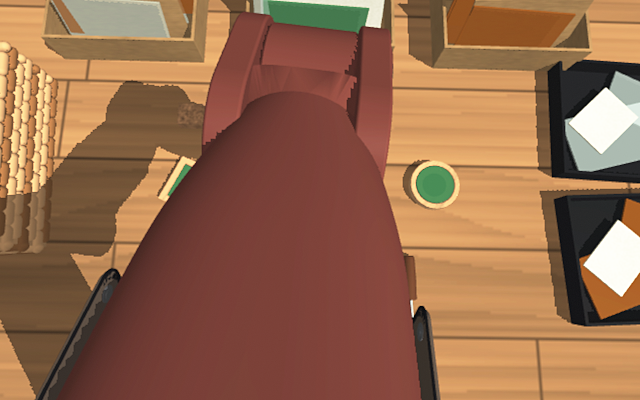

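The top view shows the arm hiding the square (150-200,180), so its reading there means nothing; the round pane at (435,184) is flush. Pressing the triangle now.

Emit:
servo_tool(
  commands=[
    [0, 0, 0.005, -0.1, 0],
    [0, 0, 0.005, -0.19, 0],
    [0, 0, 0.005, -0.23, 0],
    [0, 0, 0.005, -0.245, 0],
    [0, 0, 0.005, -0.25, 0],
    [0, 0, 0.005, -0.255, 0],
    [0, 0, 0.005, -0.26, 0],
    [0, 0, 0.005, -0.264, 0],
    [0, 0, 0.005, -0.268, 0],
    [0, 0, 0.005, -0.272, 0],
  ],
)

```text
t: 17.67
position: [542.1, 18.9, 17.5]
ee_rot: [[-0.936, 0.352, 0.001], [0.352, 0.936, -0.0], [-0.001, 0.0, -1.0]]
force: [-0.1, 0.3, 4.1]
opening: -0.002
finger_force: 1.9
```

Emit:
servo_tool(
  commands=[
    [0, 0, 0, -0.003, 0],
    [0, 0, 0, -0.006, 0],
    [0, 0, 0, -0.009, 0],
    [0, 0, 0, -0.012, 0],
    [0, 0, 0, -0.015, 0],
    [0, 0, 0, -0.017, 0],
    [0, 0, 0, -0.019, 0],
    [0, 0, 0, -0.02, 0],
    [0, 0, 0, -0.021, 0],
    [0, 0, 0, -0.022, 0],
  ],
)

```text
t: 18.5
position: [541.8, 19.0, 10.4]
ee_rot: [[-0.936, 0.352, 0.0], [0.352, 0.936, -0.0], [-0.0, 0.0, -1.0]]
force: [2.4, 0.2, 3.3]
opening: 0.0
finger_force: 1.8
```

Emit:
servo_tool(
  commands=[
    [0, 0, 0, -0.001, 0],
    [0, 0, 0, -0.002, 0],
    [0, 0, 0, -0.003, 0],
    [0, 0, 0, -0.004, 0],
    [0, 0, 0, -0.005, 0],
    [0, 0, 0, -0.006, 0],
    [0, 0, 0, -0.006, 0],
    [0, 0, 0, -0.006, 0],
    [0, 0, 0, -0.006, 0],
    [0, 0, 0, -0.006, 0],
  ],
)

```text
t: 19.33
position: [541.8, 19.0, 8.9]
ee_rot: [[-0.936, 0.352, 0.001], [0.352, 0.936, -0.0], [-0.001, 0.0, -1.0]]
force: [1.4, -0.7, 7.9]
opening: -0.0
finger_force: 4.0
```

Home. Lift, and retreat high toward the robot to clear the view.

Emit:
servo_tool(
  commands=[
    [0, 0, 0, 0.02, 0],
    [0, 0, 0, 0.1, 0],
    [0, 0, 0, 0.2, 0],
    [0, 0, 0, 0.3, 0],
    [0, 0, 0, 0.4, 0],
    [0, 0, 0, 0.5, 0],
    [0, -0.1, 0, 0.6, 0],
    [0, -0.2, 0, 0.6, 0],
    [0, -0.3, 0, 0.6, 0],
    [0, -0.4, 0, 0.6, 0],
  ],
)

```text
t: 20.17
position: [418.9, 19.3, 188.2]
ee_rot: [[-0.936, 0.352, -0.002], [0.352, 0.936, 0.0], [0.002, -0.001, -1.0]]
force: [0.2, -0.6, 1.4]
opening: -0.0
finger_force: 0.0
```

Emit:
servo_tool(
  commands=[
    [0, -0.1, 0, 0, 0],
    [0, -0.2, 0, 0, 0],
    [0, -0.3, 0, 0, 0],
    [0, -0.35, 0, 0, 0],
    [0, -0.35, 0, 0, 0],
    [0, -0.35, 0, 0, 0],
    [0, -0.35, 0, 0, 0],
    [0, -0.35, 0, 0, 0],
    [0, -0.35, 0, 0, 0],
    [0, -0.35, 0, 0, 0],
  ],
)

```text
t: 21.0
position: [316.8, 19.0, 188.3]
ee_rot: [[-0.936, 0.352, -0.001], [0.352, 0.936, 0.0], [0.001, -0.0, -1.0]]
force: [0.4, 1.0, 0.4]
opening: -0.003
finger_force: 0.0
```

```bash
python3 - <<'E'
from t import *
p=tops();cv2.imwrite('pics/top3.png',p[:,:,::-1]);s=sense();print(s['t'],s['position'],s['force'])
E
```

```text
round [np.float64(29.4), np.float64(21.0)]
square [np.float64(29.1), np.float64(21.0)]
tri [np.float64(28.4), np.float64(21.1)]
21.05 [316.79205036  19.02390902 188.36061274] [-0.80891832  1.01859431 -0.33896436]
```

View pics/top3.png

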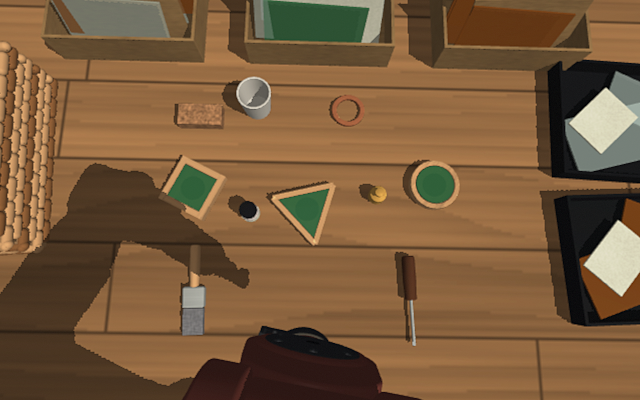

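All three panes, at (435,184), (190,186) and (307,208), read the same flush height, and everything else is where it was.

```bash
python3 -c "
from cell import *
print(close_job())"
```

```text
the job is handed in; nothing more can be done
None
```

The round, square and triangular panes were pressed flush in that order with about 8 to 9 N each; the final top view showed all three level with their rims and nothing else visibly moved, and I handed the job in at about 21 s.

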